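# Hold a filter paddle in the beam of a bench photometer

## Robot

A 6-joint arm with a two-finger parallel gripper is mounted at the origin on a cart in front of the work surface, level with it; the furniture and walls round the work are solid. World frame = base frame: x ahead of the robot, y to its left, z up, the work surface at z = 0. Lengths are in m, angles in rad, forces in N, time in s.
With the tool pointing down it reaches from about 0.225 to 0.875 m from the base axis. Payload 3.4 kg.
Tool frame: the origin (TCP) lies between the finger pads; the fingertips stand 8 mm ahead of it and the grasp point (between the pads) lies 11 mm behind it; z points along the fingers, y is the line along which they close (so a half turn about z gives the same grasp; the last joint's range is limited). The gripper opens to 85 mm and grips with 20 to 120 N. Pads are 22 mm wide; open, the fingers measure 114 mm over their backs; the gripper's body (76 mm by 85 mm) begins 54 mm behind the grasp point. The pads swing forward as they close: fully open they stand 13 mm farther back than shut.
Start: joints at [1.083, 0.276, 1.505, -0, 1.361, -0.121], TCP at [0.206, 0.537, 0.239] pointing down, gripper open.
Joint ranges: [-2.89, 2.89], [-0.75, 2.08], [0.22, 2.7], [-1.18, 4.32], [0.11, 2.71], [-2.7, 2.7]. Speed limits (rad/s): [2.57, 2.57, 3.14, 3.14, 3.14, 3.14].

## Interface

Orientations are given as a unit quaternion [w, x, y, z].
In Python, from rig import manip gives the robot as it stands.
- The arm moves only by the tool move_arm, never from a script. Its argument "deltas" is a list that holds one entry, the list of rows, each a list of 5 numbers: the shift along the tool's x, y, z normalised to -1 to 1, where 1 is 80 cm, then the turn about the tool's z normalised to -1 to 1, where 1 is 120 degrees, then the closure, from -1 (fully open) to 1 (shut). In form: [[[tx, ty, tz, twist, grip], ...]]. A call has 1 to 12 rows; each row is the pose to reach, as a shift and turn from the pose commanded when the call began, along the tool's axes at that moment; what a row does not reach only later rows make up. A row lasts 1/10 s, in which the tool goes at most 50 mm and 8.59 degrees, less where a joint would pass 70% of its speed; a pose out of reach is approached as far as the arm can. A call with a number of a shift or a turn outside -1 to 1 is refused whole. A call with a gripper value outside its range is refused whole. The fingers move at their own pace and stop on an object; "squeeze" is the grip in N (left out, the last holds). Time passes only in rows, so rows that repeat a pose let the fingers close. It gives the time, the measured TCP pose, the force, the opening and the grip force at its end, in the units of the state.
- manip.get_state(): the state, without advancing time (a new reading comes with each control period).
- manip.get_image(name): name is "scene" or "top"; returns the picture (420x560x3 uint8, red, green, blue); there is no depth.
- manip.camera_params(name): a dict with "fx", "fy", "cx", "cy" (pixels), "R" (3x3) and "t" (3): a world point X has camera coordinates R X + t. Camera axes: x right, y down, z forward; pixel columns grow to the right and rows downward; lengths in m; the calibration is good to about 2 mm. A picture is of the moment at which its call begins. camera_params takes no time and is no camera call.
- manip.sign_off(): hands the job in; it is judged then, once.
The state is a dict: "clock": time; "qpos": joint angles; "qd": joint speeds; "effort": joint torques, N m; "position": TCP position; "ee_rot": TCP orientation; "contact_force": force on the tool from outside, world axes, zero at the start; "moment": the same for the moment, N m; "width": finger opening in m; "gripper_force": force on a finger pad.
Only numpy, scipy, OpenCV 4.12 (cv2) and the standard library are available. Lean on these libraries where they do the work, as an engineer would, in place of code of your own. Each camera call takes 0.05 s, during which the arm holds its last target. There are 200 camera calls.

## Task

Slide the shutter on top of the photometer fully open by its tab, then take the filter paddle with the flat block grip out of the rack and lower its blade through the narrow slot until the square pane is level with the beam (40 mm of blade below the top plate, 20 mm still above it). Finish still gripping the paddle, holding it upright and still in the beam: do not let go and do not let it sink until its grip rests on the plate. Leave the round-knobbed paddle in the rack and the dish, the small bottle and the marker pen where they are.

Things in the scene. Friction and masses are not known exactly. Their poses are not given: they have to be found in the camera images.
- reader: bench photometer, a fixed white box 110 x 180 x 100 mm (its x, y, z); origin at the centre of its underside, x to its rear, z up. The front has a dark display and a round lens barrel. Two rails, 5 mm high, run along y on its metal top, 14.5 to 18.5 mm from the midline. A fixed analyser, 0.4 m high, stands to its right (world y < -0.3, x > 0.48 m): keep the arm clear of it.
- slot_mouth (a point): centre of the slot in the photometer's metal top plate, at the plate's upper face (100 mm above the worktop); axes as reader. The slot is 8 mm along x by 52 mm along y, with a 3 mm bevelled lead-in, straight through the 12 mm thick plate; below it is a wider hollow (14 x 62 mm, its floor 80 mm below the mouth). The closed shutter covers it.
- beam (a point): the point on the beam, 40 mm straight below slot_mouth; axes as reader.
- shutter (a joint): shutter travel in m: 0 covers the slot, 0.070 is the fully open end stop; it slides along the photometer's -y (towards the robot's right), takes about 1.5 N and stays where it is left.
- shutter_tab (a point): centre of the shutter's tab, moving with it: an upright black tab 24 mm (x) by 10 mm (y, the sliding direction) by 26 mm high, in the middle of a steel plate 28 x 64 x 4 mm that lies on the top plate; the plate's upper face is 12 mm below this point, the tab's top 13 mm above. Axes as reader.
- rack: fixed grey block 70 x 170 x 45 mm (its x, y, z), origin at the centre of its underside, z up; two slots 9 x 53 mm and 35 mm deep, centred 45 mm either side of the origin along its y, hold the two paddles upright, blades along the rack's y; which paddle is in which slot varies.
- block_grip (a point): centre of the flat black block grip of the wanted paddle. The grip is 14 mm thick (paddle's x) by 30 mm wide (y) by 46 mm high (z). Below it is a metal blade 6 mm (x) by 50 mm (y) by 60 mm high whose lower edge is 83 mm below this point; the blade begins 23 mm below this point. The paddle weighs 50 to 100 g, is symmetric front to back and can go in either way round. It stands with its lower edge 10 mm above the worktop in the rack.
- pane (a point): centre of the 24 mm square glass pane in the wanted paddle's blade, on the middle plane, 20 mm above its lower edge and 63 mm below block_grip; axes x through the blade's thickness, y along its width, z up.
- knob_grip (a point): centre of the 38 mm wide, 16 mm thick round knob of the other paddle (same blade), 98 mm above its lower edge; it stays in the rack.
- petri: clear round dish, 62 mm wide, 16 mm high, origin under its centre; a bystander.
- stain: small brown bottle, 38 mm wide, 70 mm high, origin under its centre; a bystander.
- pen: marker pen with a black cap, 138 mm long and 18 mm thick, lying; origin under its centre, length along its y; a bystander.
- block_paddle: the wanted paddle itself; origin at the middle of the blade's lower edge, axes as pane.
Not all that is in view belongs to the job. There is more than one size of the reader; the one meant has the size given above.

How it is judged:
On the way, in this order (a step that is already met when the one before it is completed fails the run):
1. the shutter is fully open (0.063 m or more) while the block-gripped paddle still stands in the rack (value of joint shutter above 0.063 m and distance of block_grip from where it was at the start of the episode below 0.03 m), for 0.2 s.
2. the block-gripped paddle is lifted clear of the rack, held by the fingers (distance of block_grip from where it was at the start of the episode above 0.04 m and height (world z) of block_grip above 0.135 m and contact force between the fingers and block_paddle above 0.5 N), for 0.1 s.
At the end, for the whole second after the job is handed in: The fingers still grip the block paddle; it is still, its blade through the slot, pane centre within 10 mm in height and 5 mm sideways of the beam point, upright within 0.12 rad, turned to the slot within 0.2 rad. The shutter is open 0.060 m or more; the knobbed paddle has moved under 30 mm (x of pane in the frame of beam between -0.005 and 0.005 m and y of pane in the frame of beam between -0.005 and 0.005 m and z of pane in the frame of beam between -0.01 and 0.01 m and angle between the z axis of pane and the z axis of beam, either way round below 0.12 rad and angle between the x axis of pane and the x axis of beam, either way round below 0.2 rad and contact force between the fingers and block_paddle above 1 N and linear speed of block_paddle below 0.02 m/s and value of joint shutter above 0.06 m and distance of knob_grip from where it was at the start of the episode below 0.03 m); the arm keeps its last pose, push and grip.
It fails at once if the knobbed paddle was moved more than 30 mm (distance of knob_grip from where it was at the start of the episode above 0.03 m).
It fails at once if the dish was moved more than 30 mm (distance of petri from where it was at the start of the episode above 0.03 m).
It fails at once if the bottle was moved more than 30 mm (distance of stain from where it was at the start of the episode above 0.03 m).
It fails at once if the pen was moved more than 30 mm (distance of pen from where it was at the start of the episode above 0.03 m).
It also fails if it takes over 61 s, if anything falls off the work surface, if the arm or the gripper's body presses on something with over 40 N, if the wrist force passes 120 N, or if a joint passes its speed limit or range.

## Working session

There is one attempt and no reset: what is moved stays moved. The work goes in short steps, Python scripts to look and compute and a tool call to move; the robot and the scene stay as the last step left them, time stands still between calls to the robot, and variables do not carry over. Pictures are saved under pics/ and viewed, at most 10 in all, crops included, and the job is handed in when it is done.

Besides the shell and the picture viewer there is one more tool, called after "Request:" as name(argument=value, ...) on one line, values as JSON. move_arm: Moves the arm, as the interface text tells. Scaled input: -1 to 1 covers 80 cm each way for a shift and 120 degrees each way for a turn. Its arguments: {"type":"object","properties":{"deltas":{"type":"array","items":{"type":"array","items":{"type":"array","items":{"type":"number","minimum":-1,"maximum":1}}}},"squeeze":{"type":"number"}},"required":["deltas"]}

```bash
mkdir -p pics; ls; python3 - <<'E'
from rig import manip
import cv2
for n in("scene","top"):
    cv2.imwrite(f"pics/{n}0.png",manip.get_image(n)[:,:,::-1])
    print(n,manip.camera_params(n))
print(manip.get_state())
E
```

```text
pics
scene {'fx': 495.7788599601497, 'fy': 495.7788599601497, 'cx': 271.5058657341315, 'cy': 206.5472483259641, 'R': array([[ 0.67461887, -0.73816168,  0.00259195],
       [-0.46849348, -0.4308726 , -0.7712734 ],
       [ 0.57044127,  0.51910128, -0.63649872]]), 't': array([-0.27207361,  0.35606684,  1.15219188])}
top {'fx': 447.72691985254653, 'fy': 447.72691985254653, 'cx': 270.73698041879425, 'cy': 203.4702706308441, 'R': array([[ 0.03010619, -0.99954326, -0.00262577],
       [-0.97684468, -0.02886561, -0.21199353],
       [ 0.21182091,  0.00894728, -0.97726754]]), 't': array([0.10390219, 0.54667941, 1.37612426])}
{'clock': 0.1, 'qpos': array([ 1.08297559e+00,  2.76509220e-01,  1.50602149e+00,  8.63269319e-06,
        1.36071406e+00, -1.20989953e-01]), 'qd': array([ 0.00028316, -0.00185384, -0.00190812,  0.0016775 , -0.00151392,
        0.0011725 ]), 'effort': array([ 8.99948682e-04, -4.17697299e+01, -2.46405298e+01, -2.49603636e-04,
        5.72569596e-03, -8.94108041e-06]), 'position': array([0.20600302, 0.53632612, 0.2385331 ]), 'ee_rot': array([-2.51616431e-04,  1.82389562e-01,  9.83225999e-01, -7.86811359e-04]), 'contact_force': array([-0.76867491, -0.06995234,  0.22032354]), 'moment': array([0.01197144, 0.07384312, 0.02184895]), 'gripper_force': 0.0, 'width': 0.08518563099154346}
```

View pics/scene0.png

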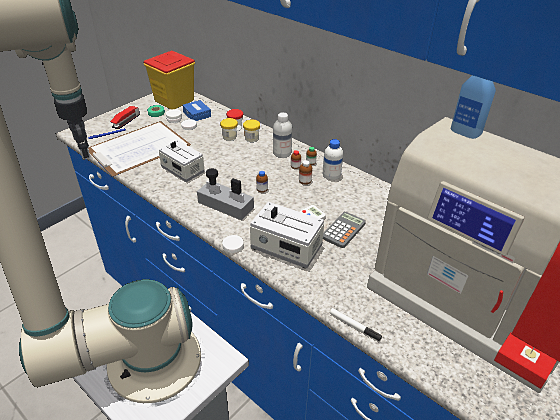

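View pics/top0.png

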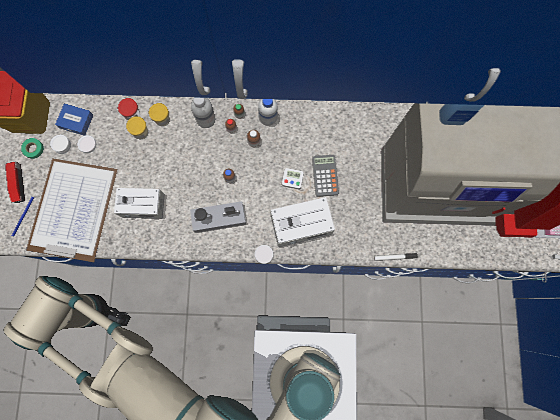

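The top view shows the full-size reader near (302,220), with the shutter tab near (291,222). The rack is near (218,217), with the knob at (201,213) and the block grip at (237,210). The dish is at (264,254), the bottle at (229,174) and the pen at (395,257). I'll zoom in on the reader and rack.

```bash
python3 - <<'E'
import cv2,numpy as np
t=cv2.imread("pics/top0.png");s=cv2.imread("pics/scene0.png")
a=cv2.resize(t[190:250,184:344],None,fx=5,fy=5,interpolation=cv2.INTER_CUBIC)
b=cv2.resize(s[165:270,190:335],(414,300),interpolation=cv2.INTER_CUBIC)
o=np.zeros((600,800,3),np.uint8);o[:300]=a;o[300:,:414]=b
b=cv2.resize(s[195:268,245:330],(350,300),interpolation=cv2.INTER_CUBIC);o[300:,440:790]=b
cv2.imwrite("pics/crop0.png",o)
E
```

```text
(no output)
```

View pics/crop0.png

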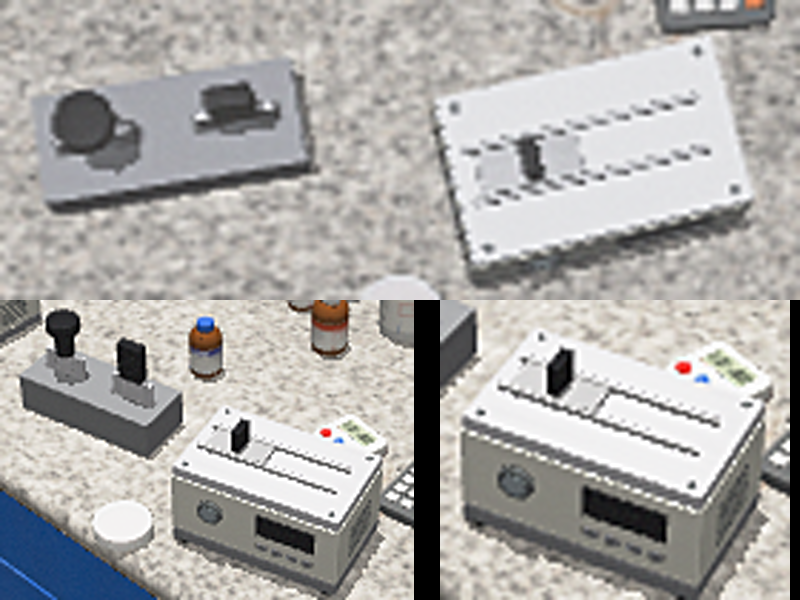

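The crop shows the knob on the left of the rack and the block grip on the right. The shutter tab is near top px (290,222), at the left end of the rails, and the open direction is to the right. Next I'll measure.

```bash
cat > h.py <<'E'
import numpy as np,cv2
from rig import manip
def ray(n,u,v):
    c=manip.camera_params(n);R=c["R"];o=-R.T@c["t"]
    return o,R.T@np.array([(u-c["cx"])/c["fx"],(v-c["cy"])/c["fy"],1])
def plane(n,p,z):
    o,d=ray(n,*p);return o+d*(z-o[2])/d[2]
def proj(n,X):
    c=manip.camera_params(n);q=c["R"]@X+c["t"];return np.array([c["fx"]*q[0]/q[2]+c["cx"],c["fy"]*q[1]/q[2]+c["cy"]])
def tri(p,q):
    A=[];b=[]
    for n,x in(("scene",p),("top",q)):
        o,d=ray(n,*x);d=d/np.linalg.norm(d);M=np.eye(3)-np.outer(d,d);A.append(M);b.append(M@o)
    X,*_=np.linalg.lstsq(np.vstack(A),np.hstack(b),rcond=None)
    return X,[np.linalg.norm(M@X-c) for M,c in zip(A,b)]
def blob(mask,seed):
    n,l,st,ce=cv2.connectedComponentsWithStats(mask.astype(np.uint8))
    ys,xs=np.nonzero(mask);i=np.argmin((xs-seed[0])**2+(ys-seed[1])**2);k=l[ys[i],xs[i]]
    m=(l==k).astype(np.uint8);c=max(cv2.findContours(m,0,2)[0],key=cv2.contourArea)
    return m,ce[k],st[k],c
E
python3 - <<'E'
from h import *
t=cv2.imread("pics/top0.png");s=cv2.imread("pics/scene0.png")
def up(i,k=4): return cv2.resize(i,None,fx=k,fy=k,interpolation=cv2.INTER_CUBIC)
K=4
def px(p): return (np.array(p)+.5)/K-.5
g=up(t).min(2);gs=up(s).min(2)
m=cv2.morphologyEx((g>212).astype(np.uint8),2,np.ones((17,17)));m,_,st,c=blob(m,(310*K,212*K));r=cv2.minAreaRect(c);b=px(cv2.boxPoints(r))
print("reader top",st,b.round(1).tolist());P=np.array([plane("top",p,.1) for p in b]);print(P.round(4),P.mean(0),[np.linalg.norm(P[i]-P[i-1]) for i in range(4)])
H=up(t);hsv=cv2.cvtColor(H,cv2.COLOR_BGR2HSV)
mx=H.max(2)
# dark things
for nm,im,seed in(("top",up(t),(290,221)),("top",up(t),(229.5,209)),("top",up(t),(201,214)),("scene",up(s),(274,212.5)),("scene",up(s),(236,185)),("scene",up(s),(212,176))):
    m,ce,st,c=blob(im.max(2)<85,(seed[0]*K,seed[1]*K));print(nm,seed,px(ce),st/ K,px(cv2.boxPoints(cv2.minAreaRect(c))).round(1).tolist())
# rack top
hh=cv2.inRange(H,(120,115,110),(175,165,160));hh=cv2.morphologyEx(cv2.morphologyEx(hh,2,np.ones((9,9))),3,np.ones((5,5)))
m,ce,st,c=blob(hh,(218*K,205*K));b=px(cv2.boxPoints(cv2.minAreaRect(cv2.convexHull(c))));P=np.array([plane("top",p,.045) for p in b]);print("rack",b.round(1).tolist(),P.round(4),P.mean(0),[np.linalg.norm(P[i]-P[i-1]) for i in range(4)])
print(H[215*K,218*K],H[205*K,220*K],H[225*K,215*K])
E
```

```text
reader top [ 1093   797   239   166 21403] [[270.79998779296875, 209.10000610351562], [326.20001220703125, 196.10000610351562], [334.0, 229.1999969482422], [278.6000061035156, 242.1999969482422]]
[[ 0.5165  0.119   0.1   ]
 [ 0.5631 -0.0527  0.1   ]
 [ 0.4593 -0.077   0.1   ]
 [ 0.414   0.0921  0.1   ]] [0.48822365 0.02036802 0.1       ] [np.float64(0.10591098516692114), np.float64(0.17787854085689567), np.float64(0.10659872658508962), np.float64(0.17504773687120753)]
top (290, 221) [289.83634021 221.36082474] [287.5  217.75   5.25   8.5   97.  ] [[287.1000061035156, 217.89999389648438], [290.5, 216.89999389648438], [292.79998779296875, 224.89999389648438], [289.3999938964844, 225.89999389648438]]
top (229.5, 209) [230.04196429 210.85089286] [223.5  206.75  16.25   8.75 280.  ] [[222.10000610351562, 207.89999389648438], [238.1999969482422, 205.39999389648438], [239.39999389648438, 213.0], [223.3000030517578, 215.60000610351562]]
top (201, 214) [200.50033986 214.10895867] [194.75 208.25  15.    12.5  459.75] [[192.1999969482422, 210.5], [204.89999389648438, 205.8000030517578], [209.30
[... 573 characters left out ...]
 176) [211.76100526 175.56334866] [206.   168.5   12.    16.75 570.75] [[205.60000610351562, 168.10000610351562], [217.39999389648438, 168.10000610351562], [217.39999389648438, 184.60000610351562], [205.60000610351562, 184.60000610351562]]
rack [[87.4000015258789, 414.29998779296875], [91.80000305175781, 266.3999938964844], [534.4000244140625, 279.5], [530.0, 427.3999938964844]] [[-0.1033  0.6399  0.045 ]
 [ 0.3275  0.6766  0.045 ]
 [ 0.3282 -0.7084  0.045 ]
 [-0.0991 -0.6554  0.045 ]] [ 0.11332298 -0.01182731  0.045     ] [np.float64(1.2953821142295536), np.float64(0.43231913022663715), np.float64(1.3850481831345784), np.float64(0.4305781439580908)]
[175 170 169] [172 170 169] [176 170 168]
```

```bash
python3 - <<'E'
from h import *
t=cv2.imread("pics/top0.png");s=cv2.imread("pics/scene0.png")
K=4
def up(i,k=4): return cv2.resize(i,None,fx=k,fy=k,interpolation=cv2.INTER_CUBIC)
def px(p): return (np.array(p)+.5)/K-.5
H=up(t);g=cv2.cvtColor(H,cv2.COLOR_BGR2GRAY).astype(float)
G=cv2.GaussianBlur(g,(0,0),3)
def edge(c,z,size):
    # refine quad edges: strongest gradient along normals near the hand-picked corners
    c=np.array(c,float);ctr=c.mean(0);L=[]
    for i in range(4):
        a,b=c[i],c[(i+1)%4];n=np.array([-(b-a)[1],(b-a)[0]]);n/=np.linalg.norm(n)
        if n@(a-ctr)<0:n=-n
        pts=[]
        for f in np.linspace(.12,.88,40):
            p=a+f*(b-a);ds=np.arange(-2.5,2.51,.1);q=(p+ds[:,None]*n+.5)*K-.5
            v=cv2.remap(G.astype(np.float32),q[:,0].astype(np.float32)[None],q[:,1].astype(np.float32)[None],1)[0]
            pts.append(p+n*ds[np.argmin(np.gradient(v))])
        vx,vy,x,y=cv2.fitLine(np.array(pts,np.float32),cv2.DIST_HUBER,0,.01,.01).ravel();L.append((np.array([x,y]),np.array([vx,vy])))
    C=[]
    for i in range(4):
        (p,u),(q,w)=L[i-1],L[i];k=np.linalg.solve(np.array([u,-w]).T,q-p);C.append(p+k[0]*u)
    P=np.array([plane("top",x,z) for x in C]);d=P[1]+P[2]-P[0]-P[3];e=P[0]+P[1]-P[2]-P[3]
    print(np.round(C,2).tolist(),"ctr",P.mean(0).round(4),"sizes",[np.linalg.norm(P[i]-P[(i+1)%4]).round(4) for i in range(4)],"yaw from -y edge",np.degrees(np.arctan2(d[0],-d[1])),"x edge",np.degrees(np.arctan2(e[1],e[0])))
edge([(270.6,209.6),(326.4,198),(334.4,231),(278.4,244.4)],.1,0)
edge([(191,209.4),(243.4,201.6),(246,222),(193.6,231)],.045,0)
# dark blob corners
print("tab",tri((273.7,212.3),(289.8,221.4)));
print("tabtop",plane("top",(289.8,220.6),.129),"grip top",plane("top",(230,209.5),.116))
print("block",tri((235.65,186.15),(230.04,210.3)),"knob",tri((211.8,172.5),(200.5,213)))
E
```

```text
[[270.29998779296875, 209.22000122070312], [325.8699951171875, 196.55999755859375], [334.5299987792969, 229.8000030517578], [278.29998779296875, 242.66000366210938]] ctr [0.487  0.0209 0.1   ] sizes [np.float64(0.178), np.float64(0.1075), np.float64(0.1773), np.float64(0.107)] yaw from -y edge 14.707844242508036 x edge 14.727502993576445
[[190.7899932861328, 211.94000244140625], [241.41000366210938, 201.97000122070312], [244.66000366210938, 221.8000030517578], [194.02000427246094, 230.05999755859375]] ctr [0.4988 0.2894 0.045 ] sizes [np.float64(0.1661), np.float64(0.0661), np.float64(0.1638), np.float64(0.0604)] yaw from -y edge 12.120500338029785 x edge 12.606918774025674
tab (array([0.47671861, 0.05972175, 0.11786906]), [np.float64(0.0003639809645296782), np.float64(0.0003639809645291174)])
tabtop [0.47691995 0.06040096 0.129     ] grip top [0.50833273 0.24390237 0.116     ]
block (array([0.50996667, 0.24577144, 0.09514652]), [np.float64(2.28477479352235e-06), np.float64(2.284774792854721e-06)]) knob (array([0.49535562, 0.33481194, 0.11076148]), [np.float64(0.0004730858385854915), np.float64(0.00047308583858598086)])
```

```bash
cat >> h.py <<'E'
from scipy.spatial.transform import Rotation as Ro
def go(x,y,z,yaw):
    "normalised tool-frame shift+twist to bring the TCP there, tool y along yaw (deg, mod 180)"
    s=manip.get_state();q=s["ee_rot"];M=Ro.from_quat(np.r_[q[1:],q[0]]).as_matrix()
    a=np.degrees(np.arctan2(M[1,1],M[0,1]));d=(yaw-a+90)%180-90
    print("shift",(M.T@(np.array([x,y,z])-s["position"])/.8).round(4),"twist",round(-d/120,4),"a",a,s["position"],s["clock"],"tilt",M[:,2].round(4))
E
python3 -c "
from h import *
go(.4768,.0600,.175,104.7)"
```

```text
shift [-0.5295 -0.4343  0.08  ] twist -0.2976 a 68.98205030885705 [0.20600302 0.53632612 0.2385331 ] 0.1 tilt [-8.0e-04 -1.5e-03 -1.0e+00]
```

Request:
move_arm(deltas=[[[-0.5295,-0.4343,0.06,-0.2976,-1],[-0.5295,-0.4343,0.06,-0.2976,-1],[-0.5295,-0.4343,0.06,-0.2976,-1],[-0.5295,-0.4343,0.06,-0.2976,-1],[-0.5295,-0.4343,0.06,-0.2976,-1],[-0.5295,-0.4343,0.06,-0.2976,-1],[-0.5295,-0.4343,0.06,-0.2976,-1],[-0.5295,-0.4343,0.06,-0.2976,-1],[-0.5295,-0.4343,0.06,-0.2976,-1],[-0.5295,-0.4343,0.06,-0.2976,-1],[-0.5295,-0.4343,0.06,-0.2976,-1],[-0.5295,-0.4343,0.06,-0.2976,-1]]], squeeze=25)

```text
clock: 1.3
position: [0.479, 0.0565, 0.1906]
ee_rot: [0.0, -0.126, 0.992, -0.001]
contact_force: [-0.0, 0.8, -0.3]
width: 0.0852
gripper_force: 0.0
```

Request:
move_arm(deltas=[[[0,0,0,0,-1],[0,0,0,0,-1],[0,0,0,0,-1],[0,0,0,0,-1]]])

```text
clock: 1.7
position: [0.4763, 0.062, 0.1915]
ee_rot: [0.0, -0.129, 0.992, 0.0]
contact_force: [-0.3, -0.3, -0.7]
width: 0.0853
gripper_force: 0.0
```

```bash
python3 -c "
from h import *
go(.4768,.0600,.116,104.7)
cv2.imwrite('pics/s1.png',np.hstack([cv2.resize(manip.get_image('scene')[150:270,190:340,::-1],(400,320)),cv2.resize(manip.get_image('top')[170:250,240:340,::-1],(400,320))]))"
```

```text
shift [ 0.     -0.0026  0.0944] twist 0.001 a 104.82150149289191 [0.47630035 0.06195522 0.19149468] 1.7 tilt [ 0.e+00  5.e-04 -1.e+00]
```

View pics/s1.png

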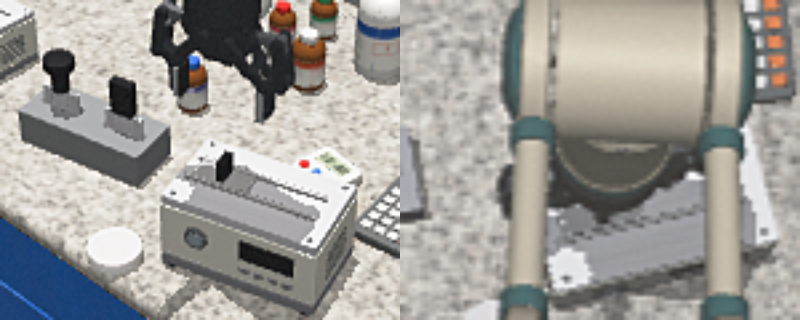

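The scene view shows the fingers straddling the tab (crop px 225,165). The arm blocks the top view.

Request:
move_arm(deltas=[[[0,-0.0026,0.03,0,-1],[0,-0.0026,0.06,0,-1],[0,-0.0026,0.08,0,-1],[0,-0.0026,0.0944,0,-1],[0,-0.0026,0.0944,0,-1],[0,-0.0026,0.0944,0,-1]]])

```text
clock: 2.4
position: [0.4779, 0.0588, 0.1162]
ee_rot: [0.0, -0.128, 0.992, -0.0]
contact_force: [1.4, 0.3, -0.3]
width: 0.0855
gripper_force: 0.0
```

Request:
move_arm(deltas=[[[0,0,0,0,1],[0,0,0,0,1],[0,0,0,0,1],[0,0,0,0,1],[0,0,0,0,1],[0,0,0,0,1],[0,0,0,0,1],[0,0,0,0,1],[0,0,0,0,1],[0,0,0,0,1]]])

```text
clock: 3.4
position: [0.4777, 0.0585, 0.116]
ee_rot: [0.0, -0.128, 0.992, 0.0]
contact_force: [-1.7, 0.2, 4.7]
width: 0.0094
gripper_force: 30.4
```

Request:
move_arm(deltas=[[[0,-0.015,0,0,1],[0,-0.03,0,0,1],[0,-0.045,0,0,1],[0,-0.06,0,0,1],[0,-0.075,0,0,1],[0,-0.0865,0,0,1],[0,-0.0865,0,0,1],[0,-0.0865,0,0,1],[0,-0.0865,0,0,1],[0,-0.0865,0,0,1]]])

```text
clock: 4.4
position: [0.4946, -0.0048, 0.116]
ee_rot: [0.0, -0.126, 0.992, 0.004]
contact_force: [-1.6, 15.2, 7.7]
width: 0.0092
gripper_force: 31.1
```

```bash
python3 -c "
from h import *
s=manip.get_state();print(s['position'],s['contact_force'],s['width'])
print(np.linalg.norm(s['position'][:2]-[.4777,.0585]))"
```

```text
[ 0.49464835 -0.00477781  0.11599492] [-1.58446643 15.16514313  7.70817418] 0.009171661289274652
0.06550822388110121
```

Request:
move_arm(deltas=[[[0,-0.082,0,0,-1],[0,0,0,0,-1],[0,0,0,0,-1],[0,0,0,0,-1],[0,0,0,0,-1],[0,0,0,0,-1],[0,0,-0.06,0,-1],[0,0,-0.1,0,-1],[0,0,-0.1,0,-1],[0,0,-0.1,0,-1]]])

```text
clock: 5.4
position: [0.4957, -0.0091, 0.1963]
ee_rot: [0.001, -0.128, 0.992, -0.0]
contact_force: [0.2, -0.1, -0.3]
width: 0.0854
gripper_force: 0.0
```

```bash
python3 -c "
from h import *
go(.5095,.2455,.17,10.5)"
```

```text
shift [-0.0972  0.3035  0.0327] twist -0.7153 a 104.6637085142087 [ 0.49568001 -0.00908036  0.1962615 ] 5.4 tilt [ 1.7e-03 -6.0e-04 -1.0e+00]
```

Request:
move_arm(deltas=[[[-0.0972,0.3035,0,0.7847,-1],[-0.0972,0.3035,0,0.7847,-1],[-0.0972,0.3035,0,0.7847,-1],[-0.0972,0.3035,0,0.7847,-1],[-0.0972,0.3035,0,0.7847,-1],[-0.0972,0.3035,0,0.7847,-1],[-0.0972,0.3035,0,0.7847,-1],[-0.0972,0.3035,0,0.7847,-1],[-0.0972,0.3035,0,0.7847,-1],[-0.0972,0.3035,0,0.7847,-1],[-0.0972,0.3035,0,0.7847,-1],[-0.0972,0.3035,0,0.7847,-1]]])

```text
clock: 6.6
position: [0.5079, 0.2455, 0.1936]
ee_rot: [-0.001, 0.641, 0.768, -0.002]
contact_force: [-0.8, 0.2, -0.4]
width: 0.0854
gripper_force: 0.0
```

```bash
python3 -c "
from h import *
go(.5095,.2455,.17,10.5)
s=manip.get_image('scene')[:,:,::-1];t=manip.get_image('top')[:,:,::-1];cv2.imwrite('pics/sc2.png',s);cv2.imwrite('pics/tp2.png',t)
I=lambda a,w,h:cv2.resize(a,(w,h),interpolation=cv2.INTER_CUBIC)
o=np.zeros((600,800,3),np.uint8);o[:300,:400]=I(s[150:258,180:324],400,300);o[:300,400:]=I(s[195:270,240:340],400,300);o[300:]=I(t[190:250,184:344],800,300)
cv2.imwrite('pics/c2.png',o)"
```

```text
shift [-0.0004  0.0021  0.0295] twist -0.0019 a 10.274612743619974 [0.50790269 0.24553093 0.19358008] 6.6 tilt [-0.0037 -0.0015 -1.    ]
```

View pics/c2.png

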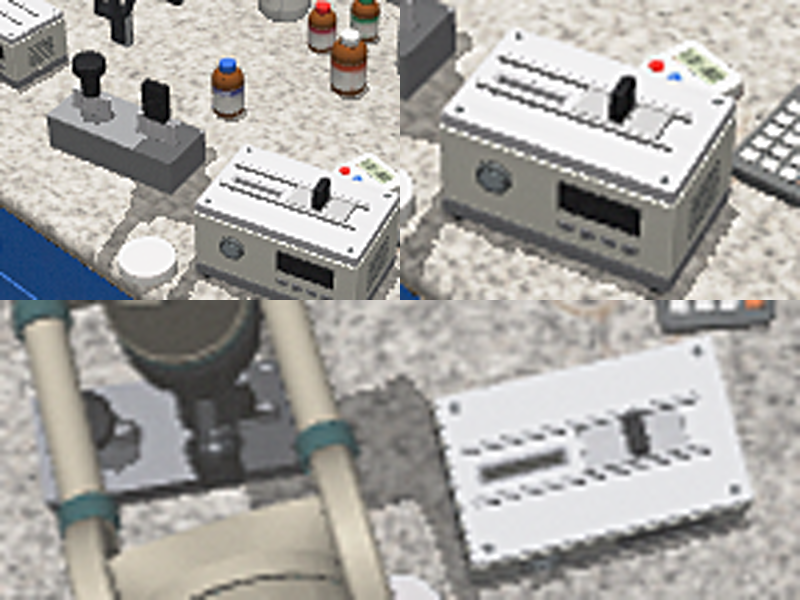

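The shutter is now open, with the tab at crop (637,432) and the slot visible at crop (522,465).

```bash
python3 - <<'E'
from h import *
K=4
def px(p): return (np.array(p)+.5)/K-.5
R={}
for n,f,tab,slot in(("top","pics/tp2.png",(311.5,216.4),(288.4,223)),("scene","pics/sc2.png",(295.5,219.5),(275.5,219))):
    H=cv2.resize(cv2.imread(f),None,fx=K,fy=K,interpolation=cv2.INTER_CUBIC)
    m,ce,st,c=blob(H.max(2)<85,(tab[0]*K,tab[1]*K));R[n,"tab"]=px(ce)
    g=H.max(2);x0,y0=[int(v*K) for v in slot]
    M=np.zeros_like(g);M[y0-7*K:y0+7*K,x0-12*K:x0+12*K]=(g<205)[y0-7*K:y0+7*K,x0-12*K:x0+12*K]
    m,ce2,st2,c2=blob(M,(x0,y0));b=px(cv2.boxPoints(cv2.minAreaRect(c2)));R[n,"slot"]=px(ce2)
    P=np.array([plane(n,p,.1) for p in b]);print(n,"tab",px(ce),st/K,"slot",px(ce2),st2/K,plane(n,px(ce2),.1),P.mean(0),[np.linalg.norm(P[i]-P[i-1]).round(4) for i in range(4)])
T,e=tri(R["scene","tab"],R["top","tab"]);print("tab",T,e,"travel",np.linalg.norm(T[:2]-[.4767,.0597]))
print("slot",tri(R["scene","slot"],R["top","slot"]))
s=manip.get_state()["position"];print("tcp px",proj("scene",s),proj("top",s),proj("scene",np.array([.5095,.2455,.116])))
E
```

```text
top tab [310.74855658 216.40906467] [308.5  212.5    5.25   8.75 108.25] slot [288.03956522 222.68913043] [279.5  219.25  18.5    7.75 287.5 ] [0.47539838 0.06466347 0.1       ] [0.47541241 0.06465229 0.1       ] [np.float64(0.0129), np.float64(0.0578), np.float64(0.0129), np.float64(0.0576)]
scene tab [295.14515677 219.56536954] [292.25 214.25   6.75  11.75 223.25] slot [272.34722222 216.83387446] [263.5  213.5   18.5    8.   173.25] [0.47558428 0.06321154 0.1       ] [0.477296   0.06522435 0.1       ] [np.float64(0.0566), np.float64(0.0161), np.float64(0.0571), np.float64(0.0157)]
tab [ 0.4941166  -0.00383259  0.11736002] [np.float64(0.00032791969490995307), np.float64(0.0003279196949092207)] travel 0.06587661646580184
slot (array([0.47599241, 0.06428747, 0.09897773]), [np.float64(0.0005341454425027885), np.float64(0.0005341454425023928)])
tcp px [233.7453814  159.50724439] [226.96388167 204.26006395] [235.30294263 180.74594484]
```

```bash
python3 -c "
from h import *
go(.510,.2455,.090,10.5)
print(plane('scene',(235.65,186.15),.093),plane('top',(229,174),.07))"
```

```text
shift [-0.0004  0.0029  0.1298] twist 0.0003 a 10.532257564518995 [0.50797945 0.24555559 0.19381356] 6.7 tilt [-0.0034 -0.0014 -1.    ]
[0.51188403 0.24786686 0.093     ] [0.63415896 0.25756988 0.07      ]
```

Request:
move_arm(deltas=[[[0,0.003,0.03,0,-1],[0,0.003,0.06,0,-1],[0,0.003,0.09,0,-1],[0,0.003,0.115,0,-1],[0,0.003,0.1298,0,-1],[0,0.003,0.1298,0,-1],[0,0.003,0.1298,0,-1]]], squeeze=40)

```text
clock: 7.4
position: [0.5114, 0.2466, 0.092]
ee_rot: [0.0, 0.639, 0.769, 0.0]
contact_force: [-0.7, 0.6, 1.0]
width: 0.0855
gripper_force: 0.0
```

Request:
move_arm(deltas=[[[0,0,0,0,1],[0,0,0,0,1],[0,0,0,0,1],[0,0,0,0,1],[0,0,0,0,1],[0,0,0,0,1],[0,0,0,0,1],[0,0,0,0,1],[0,0,0,0,1],[0,0,0,0,1]]])

```text
clock: 8.4
position: [0.5115, 0.2467, 0.0923]
ee_rot: [0.0, 0.639, 0.769, 0.0]
contact_force: [0.9, 0.1, 4.8]
width: 0.0136
gripper_force: 40.8
```

Request:
move_arm(deltas=[[[0,0,-0.02,0,1],[0,0,-0.05,0,1],[0,0,-0.08,0,1],[0,0,-0.11,0,1],[0,0,-0.14,0,1],[0,0,-0.155,0,1],[0,0,-0.155,0,1],[0,0,-0.155,0,1]]])

```text
clock: 9.2
position: [0.5104, 0.2464, 0.2148]
ee_rot: [-0.001, 0.639, 0.769, -0.001]
contact_force: [-0.6, -0.6, -0.5]
width: 0.0137
gripper_force: 40.2
```

```bash
python3 -c "
from h import *
go(.4757,.0632,.2163,14.7)
s=manip.get_state();print(s['width'],s['gripper_force'],s['contact_force'])"
```

```text
shift [-0.2172 -0.0845 -0.0017] twist -0.0347 a 10.531965452918923 [0.51039491 0.24638125 0.21476257] 9.2 tilt [-2.e-03 -6.e-04 -1.e+00]
0.013661910267843868 40.237982869148254 [-0.63201747 -0.55816456 -0.45114296]
```

Request:
move_arm(deltas=[[[-0.05,-0.02,-0.002,-0.0347,1],[-0.1,-0.039,-0.002,-0.0347,1],[-0.15,-0.058,-0.002,-0.0347,1],[-0.19,-0.074,-0.002,-0.0347,1],[-0.21,-0.082,-0.002,-0.0347,1],[-0.2172,-0.0845,-0.002,-0.0347,1],[-0.2172,-0.0845,-0.002,-0.0347,1],[-0.2172,-0.0845,-0.002,-0.0347,1],[-0.2172,-0.0845,-0.002,-0.0347,1],[-0.2172,-0.0845,-0.002,-0.0347,1]]])

```text
clock: 10.2
position: [0.4765, 0.0643, 0.2174]
ee_rot: [-0.0, 0.61, 0.792, 0.0]
contact_force: [-0.0, -0.6, -0.2]
width: 0.0137
gripper_force: 40.2
```

```bash
python3 -c "
from h import *
go(.4757,.0632,.2163,14.7)
s=manip.get_image('scene')[:,:,::-1];t=manip.get_image('top')[:,:,::-1];cv2.imwrite('pics/sc3.png',s);cv2.imwrite('pics/tp3.png',t)
I=lambda a,w,h:cv2.resize(a,(w,h),interpolation=cv2.INTER_CUBIC)
cv2.imwrite('pics/c3.png',np.hstack([I(s[130:250,225:345],500,500),I(t[180:255,240:320],300,500)]))
for z,y in((.132,.025),(.132,-.025),(.192,.025),(.192,-.025),(.1,.029),(.1,-.029)):
    print(z,y,proj('scene',np.array([.4757-.254*y,.0632+.967*y,z])))
"
```

```text
shift [-0.0011 -0.0013  0.0013] twist 0.0006 a 14.775447077368526 [0.4765174  0.06429582 0.21735305] 10.2 tilt [-3.e-04  4.e-04 -1.e+00]
0.132 0.025 [264.47227128 205.37133604]
0.132 -0.025 [280.47365137 210.7677885 ]
0.192 0.025 [264.32968053 188.25558825]
0.192 -0.025 [280.79026299 193.57696394]
0.1 0.029 [263.30113352 213.68994574]
0.1 -0.029 [281.59087543 219.98869417]
```

View pics/c3.png

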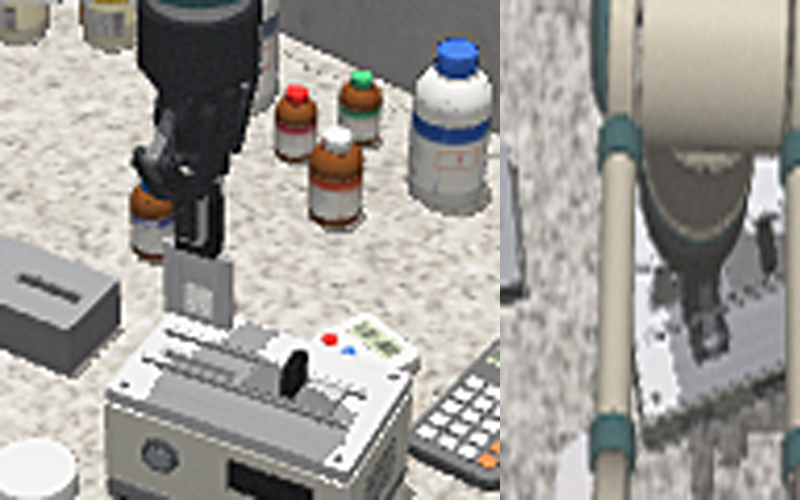

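The crop shows the blade above the slot. Its lower edge runs from crop (165,307) to (232,326), which is scene px (264.6,203.7) to (280.7,208.2). I'll refine the blade edges before lowering.

```bash
python3 - <<'E'
from h import *
K=4
im=cv2.imread("pics/sc3.png");G=cv2.GaussianBlur(cv2.resize(im,None,fx=K,fy=K,interpolation=cv2.INTER_CUBIC).astype(np.float32),(0,0),2)
def line(a,b,n,r):
    a,b,n=map(lambda v:np.array(v,float),(a,b,n));pts=[]
    for f in np.linspace(.1,.9,25):
        p=a+f*(b-a);ds=np.arange(-r,r+.01,.05);q=((p+ds[:,None]*n+.5)*K-.5).astype(np.float32)
        v=cv2.remap(G,q[:,0].copy()[None],q[:,1].copy()[None],1)[0]
        pts.append(p+n*ds[np.argmax(np.abs(np.gradient(v,axis=0)).sum(1))])
    l=cv2.fitLine(np.array(pts,np.float32),cv2.DIST_HUBER,0,.01,.01).ravel();return l[2:],l[:2]
def X(A,B):
    k=np.linalg.solve(np.array([A[1],-B[1]]).T,B[0]-A[0]);return A[0]+k[0]*A[1]
bot=line((266,204.3),(279.5,208),(0,1),2);lef=line((264.5,193),(264.5,202),(1,0),2);rig=line((280.8,196),(280.8,207),(1,0),2)
print("blade bottom corners",X(bot,lef),X(bot,rig))
s=manip.get_state();q=s["ee_rot"];M=Ro.from_quat(np.r_[q[1:],q[0]]).as_matrix();p=s["position"]
for e in(1,-1): # front (-x) and rear faces
    for y in(.025,-.025):
        c=p+[0,0,.0007-.083]; r=np.radians(14.7);ex=np.array([np.cos(r),np.sin(r),0]);ey=np.array([-np.sin(r),np.cos(r),0])
        print(e,y,proj("scene",c-e*.003*ex+y*ey))
E
```

```text
blade bottom corners [263.4738  203.92357] [281.60916 209.93082]
1 0.025 [263.91535906 204.82111863]
1 -0.025 [279.94710487 210.22702166]
-1 0.025 [264.93908025 203.6156985 ]
-1 -0.025 [280.93604478 208.98956619]
```

Request:
move_arm(deltas=[[[-0.0011,-0.0013,0.01,0,1],[-0.0011,-0.0013,0.025,0,1],[-0.0011,-0.0013,0.035,0,1],[-0.0011,-0.0013,0.04,0,1],[-0.0011,-0.0013,0.043,0,1],[-0.0011,-0.0013,0.046,0,1],[-0.0011,-0.0013,0.049,0,1],[-0.0011,-0.0013,0.049,0,1],[-0.0011,-0.0013,0.049,0,1]]])

```text
clock: 11.2
position: [0.4758, 0.0623, 0.182]
ee_rot: [0.001, 0.611, 0.792, 0.001]
contact_force: [-6.5, -0.1, 21.0]
width: 0.0135
gripper_force: 43.4
```

Request:
move_arm(deltas=[[[0,0,0.002,0,1],[0,0,0.004,0,1],[0,0,0.006,0,1],[0,0,0.006,0,1],[0,0,0.006,0,1]]])

```text
clock: 11.7
position: [0.477, 0.0623, 0.1813]
ee_rot: [0.003, 0.611, 0.792, 0.002]
contact_force: [-10.0, 0.3, 43.6]
width: 0.0132
gripper_force: 49.8
```

Contact is on the front/rear bevel and pushes the tool toward -x. I'll back up, shift about 2.5 mm toward -x, and retry gently.

Request:
move_arm(deltas=[[[0,0,-0.008,0,1],[0,0,-0.012,0,1],[0,0,-0.012,0,1],[0.001,-0.003,-0.012,0,1],[0.001,-0.003,-0.012,0,1],[0.001,-0.003,-0.012,0,1]]])

```text
clock: 12.3
position: [0.4727, 0.0625, 0.1824]
ee_rot: [-0.001, 0.611, 0.792, -0.0]
contact_force: [-0.3, 0.1, -1.4]
width: 0.0134
gripper_force: 40.4
```

```bash
python3 -c "
from h import *
go(.4757,.0632,.2163,14.7)
s=manip.get_state();print(s['contact_force'],s['moment'])
s=manip.get_image('scene')[:,:,::-1];cv2.imwrite('pics/sc4.png',s)
I=lambda a,w,h:cv2.resize(a,(w,h),interpolation=cv2.INTER_CUBIC)
cv2.imwrite('pics/c4.png',I(s[170:240,240:310],600,600))"
```

```text
shift [-0.      0.0038 -0.0424] twist -0.0001 a 14.692892879896897 [0.4727151  0.06245928 0.18239699] 12.3 tilt [-1.5e-03  1.0e-04 -1.0e+00]
[-0.3112316   0.08100105 -1.42168739] [ 0.03407855 -0.0287475   0.0497361 ]
```

View pics/c4.png

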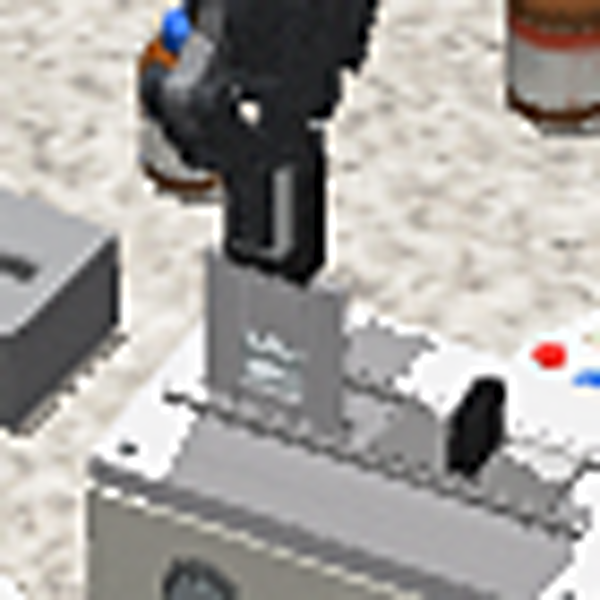

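The blade's lower edge is just over the slot, at crop (270,420). The shutter tab at (475,430) is clear. Now lowering again.

Request:
move_arm(deltas=[[[0,0,0.002,0,1],[0,0,0.004,0,1],[0,0,0.006,0,1],[0,0,0.008,0,1],[0,0,0.01,0,1],[0,0,0.01,0,1]]])

```text
clock: 12.95
position: [0.4737, 0.0626, 0.1819]
ee_rot: [0.002, 0.611, 0.792, 0.001]
contact_force: [-10.5, 0.7, 41.5]
width: 0.0131
gripper_force: 48.7
```

```bash
python3 - <<'E'
from h import *
s=manip.get_state();f,m,p=s["contact_force"],s["moment"],s["position"]
r=np.radians(14.7);R=np.array([[np.cos(r),-np.sin(r),0],[np.sin(r),np.cos(r),0],[0,0,1]])
print(p,"F",R.T@f,"M",R.T@m)
fr,mr=R.T@f,R.T@m
for rz in(-.083,-.083-.15): print("lever y,x",(mr[0]+rz*fr[1])/fr[2],-(mr[1]-rz*fr[0])/fr[2])
for n in("pics/sc2.png","pics/sc4.png"):
    g=cv2.imread(n).max(2)
    for u in(266,269,272,275,278): print(n[-7:-4],u,g[204:228,u].tolist())
E
```

```text
[0.47372557 0.06261053 0.18187753] F [-10.02164411   3.32018723  41.51378633] M [ 0.59728032  2.54915038 -0.06773474]
lever y,x 0.007749347991623074 -0.04136827954439468
lever y,x -0.0042473434517411104 -0.005157498767624925
sc2 266 [247, 244, 242, 246, 251, 160, 76, 255, 248, 239, 141, 97, 249, 255, 73, 215, 251, 244, 242, 242, 240, 242, 243, 249]
sc2 269 [91, 247, 243, 242, 247, 253, 159, 78, 255, 249, 240, 142, 100, 249, 255, 72, 217, 253, 245, 243, 241, 240, 241, 243]
sc2 272 [242, 241, 241, 241, 242, 247, 250, 159, 76, 255, 250, 242, 144, 97, 248, 255, 76, 133, 255, 245, 242, 242, 240, 241]
sc2 275 [238, 242, 240, 241, 241, 242, 247, 251, 159, 78, 255, 250, 240, 144, 99, 250, 255, 73, 238, 252, 244, 242, 241, 240]
sc2 278 [229, 244, 242, 241, 241, 242, 242, 247, 253, 163, 79, 255, 249, 241, 144, 98, 251, 255, 73, 237, 252, 244, 242, 241]
sc4 266 [123, 121, 122, 123, 125, 123, 123, 124, 121, 124, 123, 122, 169, 181, 84, 127, 176, 177, 174, 172, 171, 174, 174, 177]
sc4 269 [127, 124, 125, 122, 148, 217, 158, 116, 221, 188, 162, 140, 116, 168, 162, 85, 128, 178, 178, 176, 171, 170, 174, 175]
sc4 272 [132, 129, 126, 127, 121, 143, 216, 152, 112, 220, 136, 163, 144, 117, 168, 161, 85, 158, 181, 178, 174, 174, 169, 174]
sc4 275 [129, 119, 120, 125, 126, 123, 125, 150, 127, 121, 132, 132, 135, 122, 126, 175, 163, 85, 159, 182, 179, 175, 172, 170]
sc4 278 [109, 120, 122, 122, 124, 123, 123, 125, 123, 124, 126, 125, 125, 125, 125, 125, 119, 163, 87, 158, 182, 177, 175, 173]
```

The blade edge looks level with the slot within about 1–2 mm, so I'll press lightly and search along x for the drop.

Request:
move_arm(deltas=[[[0,0,-0.0055,0,1],[0,0,-0.0055,0,1],[0,0.001,-0.0055,0,1],[0,0.002,-0.0055,0,1],[0,0.002,-0.0055,0,1]]])

```text
clock: 13.45
position: [0.4746, 0.0626, 0.1819]
ee_rot: [0.0, 0.611, 0.792, -0.0]
contact_force: [-5.4, -0.2, 19.0]
width: 0.0132
gripper_force: 43.6
```

Request:
move_arm(deltas=[[[0,0.001,0,0,1],[0,0.002,0,0,1],[0,0.002,0,0,1]]])

```text
clock: 13.75
position: [0.475, 0.0628, 0.1819]
ee_rot: [-0.0, 0.611, 0.792, -0.001]
contact_force: [-7.0, -1.5, 21.5]
width: 0.0133
gripper_force: 44.0
```

Request:
move_arm(deltas=[[[0,0.001,0,0,1],[0,0.002,0,0,1],[0,0.002,0,0,1]]])

```text
clock: 14.05
position: [0.4755, 0.0629, 0.1819]
ee_rot: [-0.001, 0.611, 0.792, -0.002]
contact_force: [-9.9, -2.3, 23.9]
width: 0.0133
gripper_force: 44.8
```

```bash
cat > fm.py <<'E'
from h import *
s=manip.get_state();f,m,p=s["contact_force"],s["moment"],s["position"]
r=np.radians(14.7);R=np.array([[np.cos(r),-np.sin(r),0],[np.sin(r),np.cos(r),0],[0,0,1]])
print(p,"rel slot est",(R.T@(p-[.4757,.0632,0])*1000).round(1),"F",(R.T@f).round(1),"M",(R.T@m).round(3),s["clock"])
E
python3 fm.py
```

```text
[0.47546324 0.06289685 0.18185041] rel slot est [ -0.3  -0.2 181.9] F [-10.2   0.3  23.9] M [ 0.034  2.306 -0.041] 14.05
```

Request:
move_arm(deltas=[[[0,-0.003,0,0,1],[0,-0.006,0,0,1],[0,-0.008,0,0,1],[0,-0.008,0,0,1]]])

```text
clock: 14.45
position: [0.4737, 0.0624, 0.1819]
ee_rot: [0.002, 0.611, 0.792, 0.002]
contact_force: [-0.7, 0.2, 14.1]
width: 0.0129
gripper_force: 42.7
```

```bash
python3 fm.py
```

```text
[0.47370754 0.06237881 0.18192287] rel slot est [ -2.1  -0.3 181.9] F [-0.6  0.3 14.1] M [ 0.167  0.153 -0.028] 14.45
```

Request:
move_arm(deltas=[[[0,-0.001,0,0,1],[0,-0.002,0,0,1],[0,-0.003,0,0,1],[0,-0.003,0,0,1]]])

```text
clock: 14.85
position: [0.4732, 0.0622, 0.182]
ee_rot: [0.003, 0.611, 0.792, 0.004]
contact_force: [1.5, 1.7, 11.1]
width: 0.0137
gripper_force: 42.4
```

```bash
python3 fm.py
```

```text
[0.47319638 0.06223276 0.1819626 ] rel slot est [ -2.7  -0.3 182. ] F [ 1.9  1.2 11.1] M [ 0.282 -0.573  0.012] 14.85
```

Contact seems to be on the flat plate, so x may be off by more than 4 mm. I'll lift the blade edge just above the plate, below the rail tops, and touch both rails (±14.5 mm) to find the midline exactly.

Request:
move_arm(deltas=[[[0,0,-0.007,0,1],[0,0.004,-0.007,0,1],[0,0.008,-0.007,0,1],[0,0.008,-0.007,0,1],[0,0.008,-0.007,0,1]]])

```text
clock: 15.35
position: [0.4751, 0.0631, 0.1845]
ee_rot: [-0.001, 0.611, 0.792, -0.0]
contact_force: [0.3, -0.6, -1.3]
width: 0.0132
gripper_force: 40.5
```

```bash
python3 fm.py
```

```text
[0.47510026 0.06306524 0.1844548 ] rel slot est [ -0.6   0.  184.5] F [ 0.2 -0.6 -1.3] M [-0.029 -0.025  0.02 ] 15.35
```

Request:
move_arm(deltas=[[[0,0.002,0,0,1],[0,0.004,0,0,1],[0,0.006,0,0,1],[0,0.008,0,0,1],[0,0.008,0,0,1],[0,0.008,0,0,1]]])

```text
clock: 15.95
position: [0.4816, 0.0647, 0.1851]
ee_rot: [-0.0, 0.611, 0.792, 0.0]
contact_force: [0.2, 0.6, -0.5]
width: 0.0136
gripper_force: 40.5
```

```bash
python3 fm.py
```

```text
[0.4815982  0.06471896 0.18513468] rel slot est [  6.1  -0.  185.1] F [ 0.4  0.5 -0.5] M [ 0.013 -0.031  0.024] 15.95
```

Request:
move_arm(deltas=[[[0,0.002,0,0,1],[0,0.005,0,0,1],[0,0.005,0,0,1],[0,0.005,0,0,1]]])

```text
clock: 16.35
position: [0.4856, 0.0657, 0.1851]
ee_rot: [-0.0, 0.611, 0.792, -0.0]
contact_force: [0.3, -0.1, -0.0]
width: 0.0135
gripper_force: 40.5
```

```bash
python3 fm.py
```

```text
[0.48557014 0.06570868 0.18511655] rel slot est [ 1.020e+01 -1.000e-01  1.851e+02] F [ 0.3 -0.1 -0. ] M [-0.037  0.033 -0.044] 16.35
```

Request:
move_arm(deltas=[[[0,0.0015,0,0,1],[0,0.003,0,0,1],[0,0.003,0,0,1],[0,0.003,0,0,1]]])

```text
clock: 16.75
position: [0.4878, 0.0663, 0.1851]
ee_rot: [-0.0, 0.611, 0.792, 0.0]
contact_force: [0.5, -0.1, -0.2]
width: 0.0137
gripper_force: 40.5
```

```bash
python3 fm.py
```

```text
[0.48782974 0.0663467  0.18514201] rel slot est [ 12.5  -0.  185.1] F [ 0.5 -0.2 -0.2] M [-0.052 -0.019  0.025] 16.75
```

Request:
move_arm(deltas=[[[0,0.0015,0,0,1],[0,0.003,0,0,1],[0,0.003,0,0,1],[0,0.003,0,0,1]]])

```text
clock: 17.15
position: [0.4892, 0.0667, 0.1849]
ee_rot: [-0.001, 0.611, 0.792, -0.001]
contact_force: [-2.0, -0.9, 0.5]
width: 0.0137
gripper_force: 40.6
```

```bash
python3 fm.py
```

```text
[0.48918534 0.06672653 0.18488486] rel slot est [ 13.9  -0.  184.9] F [-2.1 -0.3  0.5] M [-0.093  0.729  0.004] 17.15
```

Request:
move_arm(deltas=[[[0,-0.006,0,0,1],[0,-0.012,0,0,1],[0,-0.018,0,0,1],[0,-0.024,0,0,1],[0,-0.028,0,0,1],[0,-0.028,0,0,1],[0,-0.028,0,0,1]]])

```text
clock: 17.85
position: [0.4686, 0.0612, 0.1853]
ee_rot: [0.0, 0.611, 0.792, 0.0]
contact_force: [0.1, 1.4, -0.8]
width: 0.0136
gripper_force: 40.6
```

```bash
python3 fm.py
```

```text
[0.46862815 0.06124435 0.18527364] rel slot est [-7.300e+00 -1.000e-01  1.853e+02] F [ 0.4  1.3 -0.8] M [ 0.029  0.018 -0.009] 17.85
```

Request:
move_arm(deltas=[[[0,-0.001,0,0,1],[0,-0.002,0,0,1],[0,-0.002,0,0,1],[0,-0.002,0,0,1]]])

```text
clock: 18.25
position: [0.467, 0.0609, 0.1851]
ee_rot: [-0.0, 0.611, 0.792, 0.0]
contact_force: [-0.4, -0.0, -0.1]
width: 0.0136
gripper_force: 40.6
```

```bash
python3 fm.py
```

```text
[0.46697646 0.06085186 0.18511667] rel slot est [-9.000e+00 -1.000e-01  1.851e+02] F [-0.4  0.  -0.1] M [-0.028  0.069 -0.023] 18.25
```

Request:
move_arm(deltas=[[[0,-0.001,0,0,1],[0,-0.002,0,0,1],[0,-0.002,0,0,1],[0,-0.002,0,0,1]]])

```text
clock: 18.65
position: [0.4663, 0.0606, 0.1854]
ee_rot: [0.001, 0.611, 0.792, 0.001]
contact_force: [2.9, 1.2, -1.0]
width: 0.0135
gripper_force: 40.4
```

```bash
python3 fm.py
```

```text
[0.46625412 0.0605951  0.18536296] rel slot est [-9.800e+00 -1.000e-01  1.854e+02] F [ 3.1  0.4 -1. ] M [ 0.086 -0.643  0.077] 18.65
```

The rails touch at about +13.3 and −9.3 mm, so the midline is +2.0 mm from my estimate. The 22.6 mm span matches the expected 23 mm. I'll recentre, then lower.

Request:
move_arm(deltas=[[[0.0016,0.005,0,0,1],[0.0016,0.01,0,0,1],[0.0016,0.0158,0,0,1],[0.0016,0.0158,0,0,1],[0.0016,0.0158,0,0,1],[0.0016,0.0158,0,0,1]]])

```text
clock: 19.25
position: [0.477, 0.0648, 0.185]
ee_rot: [-0.0, 0.611, 0.792, -0.0]
contact_force: [-0.5, 0.0, -1.0]
width: 0.0139
gripper_force: 40.5
```

```bash
python3 fm.py
```

```text
[0.47700759 0.06484919 0.18501531] rel slot est [  1.7   1.3 185. ] F [-0.5  0.1 -1. ] M [-0.056 -0.02   0.028] 19.25
```

Request:
move_arm(deltas=[[[0,0,0.002,0,1],[0,0,0.004,0,1],[0,0,0.006,0,1],[0,0,0.008,0,1],[0,0,0.01,0,1],[0,0,0.01,0,1]]])

```text
clock: 19.85
position: [0.4772, 0.0647, 0.1769]
ee_rot: [0.0, 0.611, 0.792, -0.0]
contact_force: [0.6, -1.1, -1.3]
width: 0.0133
gripper_force: 40.5
```

```bash
python3 fm.py
```

```text
[0.47723992 0.06468741 0.17687248] rel slot est [  1.9   1.  176.9] F [ 0.3 -1.2 -1.3] M [-0.277 -0.008  0.008] 19.85
```

The blade is in the slot with no contact force. Before choosing the final depth I need to settle a conflict in the task text. A beam 40 mm below the mouth puts the lower edge 60 mm below the plate, but "40 mm of blade below" puts it 20 mm higher. The lens barrel height can help decide.

```bash
python3 - <<'E'
from h import *
s=cv2.imread("pics/sc2.png")
I=lambda a,w,h:cv2.resize(a,(w,h),interpolation=cv2.INTER_CUBIC)
n=manip.get_image('scene')[:,:,::-1]
cv2.imwrite("pics/c5.png",np.hstack([I(s[218:266,248:288],400,480),I(n[170:240,240:300],400,480)]))
c=np.array([.487,.0209,0]);r=np.radians(14.7);ex=np.array([np.cos(r),np.sin(r),0]);ey=np.array([-np.sin(r),np.cos(r),0])
for z in(0,.02,.04,.06,.08,.1):
    p=proj("scene",c-.055*ex+.045*ey+[0,0,z]);print(z,p,"crop",(p-[248,218]+.5)*10-.5)
E
```

```text
0 [262.98893723 254.20544739] crop [154.38937226 366.55447392]
0.02 [262.93012924 249.19982438] crop [153.80129235 316.49824383]
0.04 [262.87024708 244.1027707 ] crop [153.20247082 265.52770704]
0.06 [262.80926106 238.91175822] crop [152.59261064 213.61758216]
0.08 [262.74714038 233.6241647 ] crop [151.97140375 160.741647  ]
0.1 [262.68385305 228.23726945] crop [151.33853051 106.8726945 ]
```

View pics/c5.png

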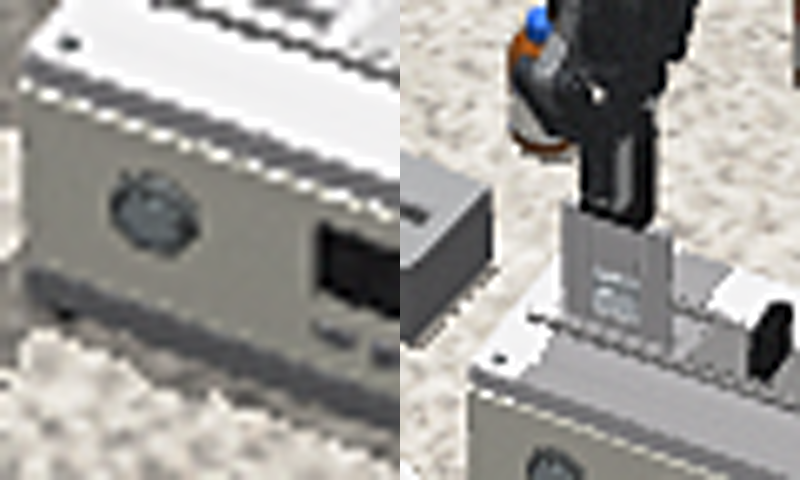

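The scene view puts the lens centre at crop (155,215). That is z = 0.060, directly under the slot's y, so the beam is 40 mm below the mouth as defined. The pane is about 20 mm above the blade edge. I'll aim for the pane about 5 mm above the beam, which is within tolerance and keeps the grip clear of the plate.

Request:
move_arm(deltas=[[[0,0,0.004,0,1],[0,0,0.008,0,1],[0,0,0.012,0,1],[0,0,0.016,0,1],[0,0,0.02,0,1],[0,0,0.02,0,1],[0,0,0.02,0,1]]])

```text
clock: 20.6
position: [0.4771, 0.0648, 0.1608]
ee_rot: [-0.0, 0.611, 0.792, -0.0]
contact_force: [0.7, -2.4, -2.4]
width: 0.0135
gripper_force: 40.3
```

```bash
python3 fm.py
```

```text
[0.47709082 0.06475729 0.16082693] rel slot est [  1.7   1.2 160.8] F [ 0.1 -2.5 -2.4] M [-0.479 -0.046 -0.008] 20.6
```

Request:
move_arm(deltas=[[[-0.001,0,0.004,0,1],[-0.001,0,0.008,0,1],[-0.001,0,0.013,0,1],[-0.001,0,0.018,0,1],[-0.001,0,0.023,0,1],[-0.001,0,0.028,0,1],[-0.001,0,0.033,0,1],[-0.001,0,0.037,0,1],[-0.001,0,0.041,0,1],[-0.001,0,0.041,0,1],[-0.001,0,0.041,0,1],[-0.001,0,0.041,0,1]]])

```text
clock: 21.8
position: [0.4776, 0.0641, 0.1285]
ee_rot: [0.0, 0.611, 0.792, 0.0]
contact_force: [-0.3, 1.0, -1.0]
width: 0.0136
gripper_force: 40.6
```

```bash
python3 fm.py; python3 - <<'E'
from h import *
s=manip.get_image('scene')[:,:,::-1]
cv2.imwrite("pics/c6.png",cv2.resize(s[180:240,245:315],(700,600),interpolation=cv2.INTER_CUBIC))
p=manip.get_state()["position"];r=np.radians(14.7);ex=np.array([np.cos(r),np.sin(r),0]);ey=np.array([-np.sin(r),np.cos(r),0])
for z in(.1,.105,.11,.12):
  for y in(.015,-.015): print(z,y,((proj("scene",np.r_[p[:2],z]-.007*ex+y*ey)-[245,180]+.5)*10-.5).round())
E
```

```text
[0.47764574 0.0641098  0.12849593] rel slot est [  2.1   0.4 128.5] F [ 0.   1.1 -1. ] M [-0.022  0.039 -0.01 ] 21.8
0.1 0.015 [222. 366.]
0.1 -0.015 [317. 399.]
0.105 0.015 [222. 352.]
0.105 -0.015 [317. 385.]
0.11 0.015 [222. 339.]
0.11 -0.015 [317. 372.]
0.12 0.015 [222. 311.]
0.12 -0.015 [317. 344.]
```

View pics/c6.png

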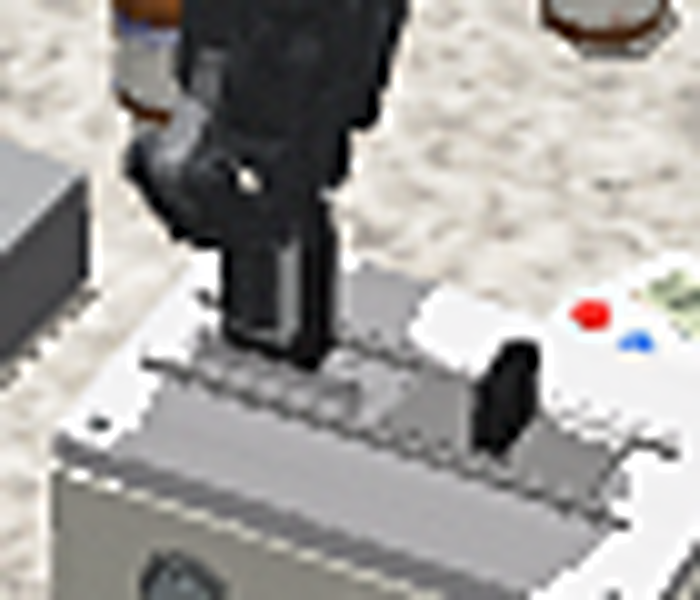

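The black bottom edge, at crop (225,337) to (310,368), could be either the fingertip or the grip bottom. I'll lower 3 mm more so the pane is safe either way, then check the force.

Request:
move_arm(deltas=[[[0,0,0.002,0,1],[0,0,0.004,0,1],[0,0,0.004,0,1],[0,0,0.004,0,1],[0,0,0.004,0,1],[0,0,0.004,0,1],[0,0,0.004,0,1]]])

```text
clock: 22.55
position: [0.4775, 0.0641, 0.1252]
ee_rot: [0.0, 0.611, 0.792, 0.0]
contact_force: [-0.2, 0.0, -0.4]
width: 0.0135
gripper_force: 40.6
```

```bash
python3 fm.py; python3 - <<'E'
from h import *
s=manip.get_state();print(s["width"],s["gripper_force"],abs(s["qd"]).max())
K=4;R={}
H=cv2.resize(manip.get_image("scene")[:,:,::-1],None,fx=K,fy=K,interpolation=cv2.INTER_CUBIC)
m,ce,st,c=blob(H.max(2)<85,(295*K,220*K));u=(ce+.5)/K-.5;print("tab px",u,st/K,plane("scene",u,.116))
E
```

```text
[0.47750351 0.06412063 0.12516889] rel slot est [  2.    0.4 125.2] F [-0.2  0.1 -0.4] M [-0.008 -0.067  0.037] 22.55
0.013512754267802789 40.56854546070099 0.001890946698420338
tab px [295.04792818 219.52251381] [292.   214.25   7.    11.75 226.25] [ 0.49559318 -0.0027092   0.116     ]
```

```bash
python3 -c "
from rig import manip
print(manip.sign_off())"
```

```text
the job is handed in; nothing more can be done
None
```

The job is handed in, but no verdict came back. The shutter is open about 70 mm, and the block paddle is gripped, upright and still in the slot. I estimate its pane is 3–7 mm above the beam point. I went by the stated beam point (40 mm below the mouth, which matches the lens height), so nearly all the blade is below the plate; the "40 mm below, 20 mm above" in the task conflicts with that point.

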